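# Lock the stop block with the orange T-bolt

### The job

Lower the head of the orange-handled T-bolt into the open part of the bed's T-slot with its long side along the slot, and slide it along inside the slot until its shank is in the notch of the blue stop-block foot. Then give it a quarter turn so the head lies square across the slot and locks under the slot's lips, and let go, leaving it upright. Leave the black- and green-handled studs standing where they are.

Things in the scene. Friction and masses are not known exactly. Their poses are not given: they have to be found in the camera images.
- tbolt: T-bolt, orange grip bar, standing on its head, 80 mm tall, 0.2-0.35 kg. Origin: centre of the head's underside; z up the shank; x along the head. Steel head 56 (x) x 28 (y) x 9 high; shank 12 dia; collar 22 dia at 42-47 mm; grip bar parallel to the head, 56 (x) x 22 (y), from 46 to 80 mm up: pinch its 22 mm at about 64 mm up. A half turn looks the same.
- seat (a point): Shank's home in the stop's notch, on the slot floor, 6 mm above the table; y along slot into notch, x across. Fixed aluminium bed, top at z 30; slot mouth 40 wide, lips 10 thick, channel 74 wide x 20 high, free from y -30 to -180. Blue foot on the bed (80 wide, 8 thick) from y -30; notch 25 wide (head cannot pass), ends y +20. Dark upright y 70-95, top z 80. Head on floor: collar 4 above foot (mm).
- disc_stud: It stands upright on its foot, 80 mm tall; same round shank and grip bar as the T-bolt (the bar lies along its x axis); origin at the centre of its underside, z up. Black grip; round foot 60 mm in diameter, 9 mm high, which does not fit the slot. Bystander: leave it.
- square_stud: It stands upright on its foot, 80 mm tall; same round shank and grip bar as the T-bolt (the bar lies along its x axis); origin at the centre of its underside, z up. Green grip; square foot 56 x 56 mm, 9 mm high, which does not fit the slot. Bystander: leave it.
Things that resemble listed ones, but are neither listed nor needed, are in the scene too. Leave any yellow look-alike of the tbolt alone.

How it is judged:
On the way, in this order (a step that is already met when the one before it is completed fails the run):
1. the T-bolt's head is down in the open part of the slot, long side along it (z of tbolt in the frame of seat between -0.004 and 0.013 m and x of tbolt in the frame of seat between -0.018 and 0.018 m and angle between the x axis of tbolt and the y axis of seat, either way round below 0.4 rad and y of tbolt in the frame of seat between -0.3 and -0.045 m), for 0.1 s.
2. the T-bolt, its head still in the slot and along it, has been slid into the notch (z of tbolt in the frame of seat between -0.004 and 0.013 m and x of tbolt in the frame of seat between -0.018 and 0.018 m and angle between the x axis of tbolt and the y axis of seat, either way round below 0.4 rad and y of tbolt in the frame of seat between -0.02 and 0.02 m), for 0.1 s.
At the end, for the whole second after the job is handed in: The T-bolt stands upright (within 8 degrees) at rest in the slot with its head under the lips (origin -4 to 13 mm from the slot floor), its shank in the notch (within 20 mm of home along the slot, 18 mm across), its head square across the slot within 17 degrees (z of tbolt in the frame of seat between -0.004 and 0.013 m and x of tbolt in the frame of seat between -0.018 and 0.018 m and y of tbolt in the frame of seat between -0.02 and 0.02 m and angle between the x axis of tbolt and the x axis of seat, either way round below 0.3 rad and angle between tbolt's own z axis and vertical below 0.15 rad and linear speed of tbolt below 0.02 m/s and angular speed of tbolt below 0.2 rad/s); the robot touches nothing.
It fails at once if the black-handled stud is shifted over 30 mm or knocked over (distance of disc_stud from where it was at the start of the episode above 0.03 m or angle between disc_stud's own z axis and vertical above 0.5 rad).
It fails at once if the green-handled stud is shifted over 30 mm or knocked over (distance of square_stud from where it was at the start of the episode above 0.03 m or angle between square_stud's own z axis and vertical above 0.5 rad).
It also fails if it takes over 45 s, if anything falls off the work surface, if the arm or the gripper's body presses on something with over 40 N, if the wrist force passes 120 N, or if a joint passes its speed limit or range.

### The arm

A 6-joint arm with a two-finger parallel gripper is mounted at the origin on the work surface. World frame = base frame: x ahead of the robot, y to its left, z up, the work surface at z = 0. Lengths are in m, angles in rad, forces in N, time in s.
With the tool pointing down it reaches from about 0.35 to 0.775 m from the base axis. Payload 7.3 kg.
Tool frame: the origin (TCP) lies midway between the tips of the shut fingers; the grasp point (between the pads) lies 19 mm behind it (grip_point_offset is the distance from the TCP to the grasp point, in m); z points along the fingers, y is the line along which they close (so a half turn about z gives the same grasp; the last joint's range is limited). The gripper opens to 92 mm and grips with 3 to 60 N. Pads are 19 mm wide; open, the fingers measure 130 mm over their backs; the gripper's body (75 mm by 190 mm) begins 47 mm behind the grasp point.
Start: joints at [-0.146, 0.342, 1.524, -0, 1.275, -0.146], TCP at [0.525, 0, 0.227] pointing down, gripper open.
Joint ranges: [-2.53, 2.53], [-0.77, 2.02], [0.04, 2.7], [-1, 4.14], [0.28, 2.66], [-3.11, 3.11]. Speed limits (rad/s): [2.57, 2.57, 3.14, 3.14, 3.14, 3.14].

### API

Orientations are given as a 3x3 rotation matrix whose columns are the frame's x, y, z axes.
In Python, from station import get_obs, camera, get_calibration, sign_off, grip_point_offset gives the robot as it stands.
- The arm moves only by the tool arm_command, never from a script. Its argument "series" is a list of rows, each an object with "twist": the turn, a rotation vector about the tool's x, y, z in degrees, a list of three; "xyz": the shift along the tool's x, y, z in cm, a list of three; "jaw": the closure, from 0 (fully open) to 1 (shut). A call has 1 to 12 rows; each row shifts and turns the commanded pose from where the row before left it, along the tool's axes as they then stand; what a row does not reach is not made up. A row lasts 1/8 s, in which the tool goes at most 62.5 mm and 10.7 degrees, less where a joint would pass 70% of its speed; a pose out of reach is approached as far as the arm can. A call with a gripper value outside its range is refused whole. The fingers move at their own pace and stop on an object; the grip force is fixed at half the most. Time passes only in rows, so rows that do not move let the fingers close. It gives the time, the measured TCP pose, the force, the opening and the grip force at its end, in the units of the state.
- get_obs(): the state, without advancing time (a new reading comes with each control period).
- camera(name): name is "scene" or "side" or "wrist"; returns the picture (420x560x3 uint8, red, green, blue); there is no depth.
- get_calibration(name): a dict with "fovy" (degrees; the focal length in pixels is half the picture's height over the tangent of half this angle, whatever the lens; pixels are square), "cx", "cy" (the principal point, pixels), "rvec" (rotation vector, rad) and "tvec" (3), from world to camera coordinates, as OpenCV has them; the wrist camera has in their place "mount" (4x4, takes a point from camera to tool coordinates, whose origin is the TCP and whose axes are the flange's). Camera axes: x right, y down, z forward; pixel columns grow to the right and rows downward; lengths in m; the calibration is good to about 2 mm. A picture is of the moment at which its call begins: read the wrist's pose just before it. get_calibration takes no time and is no camera call.
- sign_off(): hands the job in; it is judged then, once.
The state is a dict: "time_s": time; "joint_positions": joint angles; "joint_vel": joint speeds; "joint_efforts": joint torques, N m; "tool_pos": TCP position; "tool_rot": TCP orientation; "force": force on the tool from outside, world axes, zero at the start; "moment": the same for the moment, N m; "finger_gap": finger opening in m; "finger_force": force on a finger pad.
Only numpy, scipy, OpenCV 4.12 (cv2) and the standard library are available. Lean on these libraries where they do the work, as an engineer would, in place of code of your own. Each camera call takes 0.05 s, during which the arm holds its last target. There are 200 camera calls.

## Working session

There is one attempt and no reset: what is moved stays moved. The work goes in short steps, Python scripts to look and compute and a tool call to move; the robot and the scene stay as the last step left them, time stands still between calls to the robot, and variables do not carry over. Pictures are saved under pics/ and viewed, at most 10 in all, crops included, and the job is handed in when it is done.

Besides the shell and the picture viewer there is one more tool, called after "Emit:" as name(argument=value, ...) on one line, values as JSON. arm_command: Moves the arm, as the interface text tells. Its arguments: {"type":"object","properties":{"series":{"type":"array","items":{"type":"object","properties":{"twist":{"type":"array","items":{"type":"number"}},"xyz":{"type":"array","items":{"type":"number"}},"jaw":{"type":"number"}}}}},"required":["series"]}

```bash
mkdir -p pics; ls
cat > h.py <<'E'
import numpy as np, cv2
from station import *
def save(n,f):
    im=camera(n); cv2.imwrite('pics/'+f,cv2.cvtColor(im,cv2.COLOR_RGB2BGR)); return im
def K(c): 
    f=210/np.tan(np.radians(c['fovy'])/2); return np.array([[f,0,c['cx']],[0,f,c['cy']],[0,0,1]])
def pose(n,obs=None):
    c=get_calibration(n)
    if n!='wrist':
        R=cv2.Rodrigues(np.array(c['rvec'],float))[0]; t=np.array(c['tvec'],float).ravel(); return K(c),R.T,-R.T@t
    M=np.array(c['mount']); o=obs or get_obs(); T=np.eye(4);T[:3,:3]=np.array(o['tool_rot']);T[:3,3]=o['tool_pos']; W=T@M
    return K(c),W[:3,:3],W[:3,3]
def ray(n,uv,z,obs=None):
    k,R,o=pose(n,obs); uv=np.atleast_2d(uv).astype(float)
    d=(R@np.linalg.inv(k)@np.c_[uv,np.ones(len(uv))].T).T
    return o+d*((z-o[2])/d[:,2])[:,None]
def proj(n,P,obs=None):
    k,R,o=pose(n,obs); p=(k@R.T@(np.atleast_2d(P)-o).T).T; return p[:,:2]/p[:,2:]
E
python3 - <<'E'
from h import *
a=save('scene','s0.png');b=save('wrist','w0.png')
print(get_calibration('wrist'),get_calibration('scene')); 
cv2.imwrite('pics/a0.png',cv2.resize(np.vstack([a,b])[:,:,::-1],(400,600)))
for n in('scene','side','wrist'): print(n,pose(n)[2])
E
```

```text
pics
{'fovy': 62.346668181782995, 'cx': 284.4521635900805, 'cy': 207.43607350015634, 'mount': array([[-2.60393406e-04, -9.56387354e-01, -2.92101286e-01,
         7.80005460e-02],
       [ 9.99999760e-01, -6.15541896e-05, -6.89910332e-04,
         7.67791798e-04],
       [ 6.41841459e-04, -2.92101395e-01,  9.56387141e-01,
        -1.57856967e-01],
       [ 0.00000000e+00,  0.00000000e+00,  0.00000000e+00,
         1.00000000e+00]])} {'fovy': 44.321368574039575, 'cx': 280.4101427506613, 'cy': 213.6838129699556, 'rvec': array([ 1.38549228,  2.18711461, -0.86056266]), 'tvec': array([ 0.30002396, -0.26940211,  1.39416069])}
scene [1.17920268 0.20396742 0.82106896]
side [0.4698577  0.47523912 0.63383583]
wrist [0.52562263 0.07803184 0.38398067]
```

View pics/s0.png

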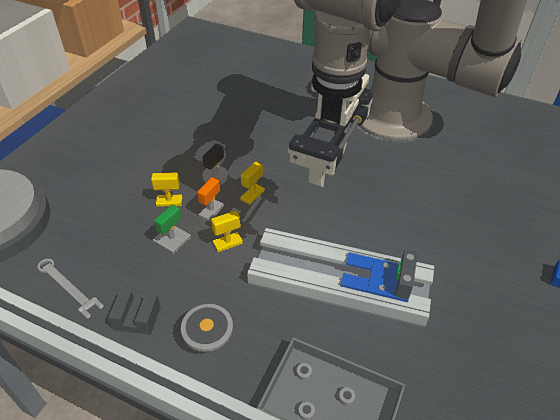

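View pics/w0.png

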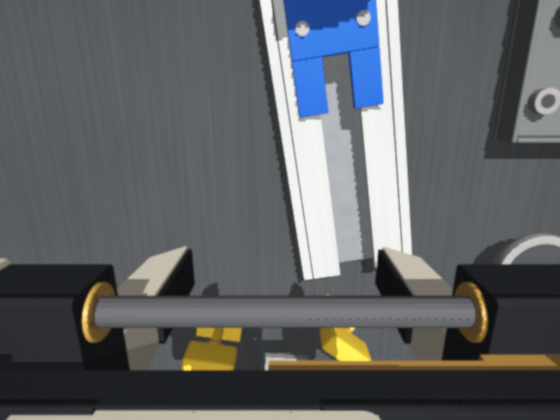

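The scene shows candidates: orange bar (208,192), yellow bars (166,183), (252,180) and (226,226), black (213,157) and green (168,221). The one at (208,192) is the orange-handled T-bolt. The bed's slot runs from about (255,258) to the blue foot at (345,270). The wrist view shows the slot mouth, with the notch end near (340,55). I'll confirm with an enlarged crop and the side view.

Run:
```python
from h import *
s=cv2.imread('pics/s0.png'); 
cv2.imwrite('pics/c0.png',cv2.resize(s[130:260,130:290],None,fx=4.6,fy=4.6,interpolation=cv2.INTER_CUBIC))
b=save('side','d0.png')
for n,f in(('scene','s0'),('side','d0')):
    im=cv2.imread(f'pics/{f}.png');h=cv2.cvtColor(im,cv2.COLOR_BGR2HSV)
    for nm,lo,hi in(('orange',(6,150,60),(14,255,255)),('yellow',(18,150,60),(32,255,255)),('blue',(105,150,40),(125,255,255)),('green',(55,120,30),(80,255,255))):
        N,l,st,c=cv2.connectedComponentsWithStats(cv2.inRange(h,lo,hi))
        print(n,nm,[(st[i].tolist(),c[i].round(1).tolist()) for i in range(1,N) if st[i][4]>60])
```

```text
scene orange [([197, 177, 23, 28, 375], [208.4, 190.7])]
scene yellow [([240, 161, 25, 44, 653], [251.7, 182.3]), ([151, 172, 32, 35, 770], [166.4, 188.3]), ([211, 211, 32, 41, 874], [226.2, 230.4]), ([200, 319, 14, 12, 133], [206.3, 324.4])]
scene blue [([12, 110, 53, 40, 113], [38.8, 128.2]), ([341, 252, 67, 50, 1492], [371.2, 276.3]), ([551, 260, 9, 28, 176], [555.9, 275.2])]
scene green [([302, 10, 9, 35, 85], [304.9, 26.9]), ([154, 205, 27, 29, 467], [167.3, 219.0])]
side orange [([112, 0, 37, 7, 203], [130.1, 2.7]), ([152, 0, 39, 8, 269], [172.4, 3.2]), ([194, 0, 34, 9, 276], [210.7, 3.7]), ([298, 0, 20, 10, 167], [307.5, 4.5]), ([322, 1, 40, 12, 338], [341.8, 6.0]), ([444, 0, 112, 75, 5603], [490.7, 36.1]), ([530, 0, 30, 3, 61], [544.9, 0.7]), ([541, 6, 19, 12, 189], [550.7, 12.2]), ([108, 10, 24, 11, 191], [119.4, 14.8]), ([135, 11, 38, 11, 326], [153.1, 15.8]), ([176, 12, 38, 11, 364], [194.2, 16.9]), ([217, 13, 12, 10, 81], [221.0, 17.8]), ([342, 16, 22, 11, 210], [352.5, 21.4]), ([119, 25, 37, 10, 303], [136.9, 29.4]), ([158, 25, 37, 11, 338], [176.5, 30.4]), ([198, 27, 32
[... 311 characters left out ...]
164, 52, 32, 9, 182], [176.4, 55.9]), ([123, 63, 23, 9, 169], [133.8, 67.3]), ([148, 64, 16, 6, 81], [155.0, 66.3]), ([526, 64, 15, 9, 101], [533.7, 67.4]), ([546, 77, 14, 9, 112], [552.8, 81.2]), ([268, 148, 27, 19, 298], [282.2, 159.1])]
side yellow [([214, 128, 54, 6, 134], [236.9, 130.6]), ([271, 130, 17, 11, 156], [279.8, 134.5]), ([236, 166, 28, 44, 762], [249.1, 187.5]), ([304, 166, 31, 38, 779], [320.1, 185.0]), ([134, 202, 12, 8, 77], [139.6, 205.4])]
side blue [([297, 12, 41, 57, 2040], [318.1, 39.2]), ([213, 283, 50, 43, 1368], [237.4, 304.2]), ([213, 350, 51, 6, 115], [237.6, 352.4])]
side green [([0, 0, 130, 308, 25106], [49.8, 114.7]), ([237, 145, 12, 11, 117], [242.3, 149.8])]
```

View pics/c0.png

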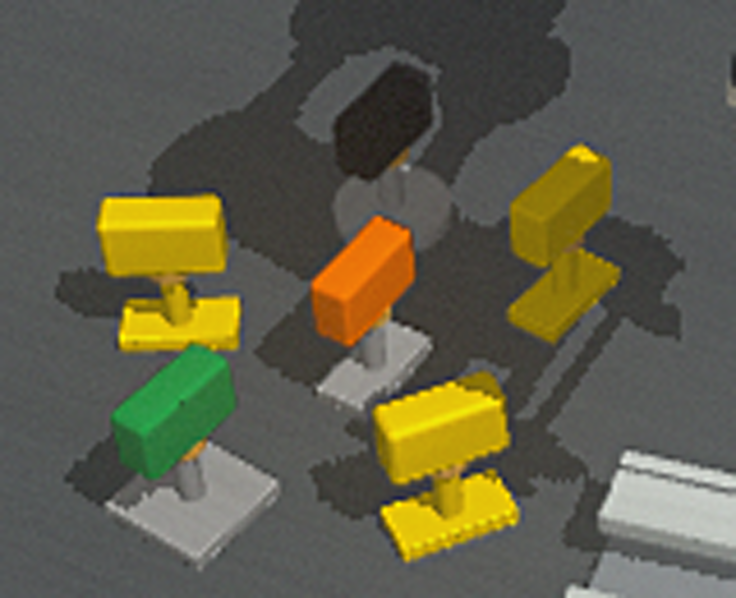

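View pics/d0.png

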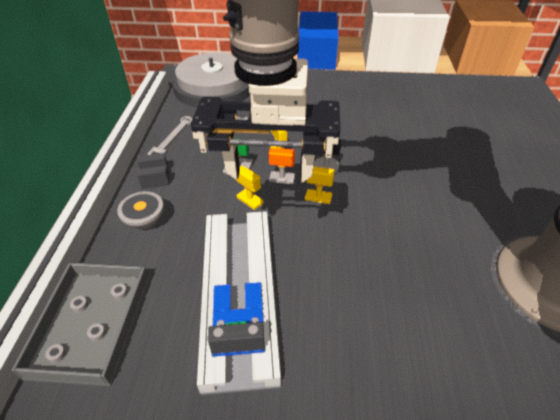

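Crop: only the bar at crop (365,280) is orange, with a grey steel rectangular head, so it is the tbolt. The black stud is behind it, the green one at lower left, and there are three yellow look-alikes around it. The side view shows the slot open toward (240,215), with the foot at (238,304).

Run:
```python
from h import *
cr=lambda L:np.array(L)/4.6+[130,130]-.4
def rep(nm,q):
    c=q.mean(0); e=np.linalg.norm(np.roll(q,-1,0)-q,axis=1)*1000
    a=(q[3]-q[0]+q[2]-q[1]); print(nm,c.round(4),'edges',e.round(0),'yaw',np.degrees(np.arctan2(a[1],a[0])).round(1))
rep('orange top',ray('scene',cr([(313,290),(350,303),(413,240),(378,217)]),.08))
rep('orange head',ray('scene',cr([(317,388),(355,408),(432,345),(395,325)]),.009))
for nm,p in dict(orange=(363,282),black=(384,120),green=(175,412),y1=(160,235),y2=(560,207),y3=(442,430)).items(): print(nm,ray('scene',cr([p]),.066).round(3))
rep('y2 foot',ray('scene',cr([(508,315),(555,340),(620,272),(575,250)]),.009))
rep('y3 foot',ray('scene',cr([(383,515),(408,555),(518,518),(500,477)]),.009))
w=cv2.imread('pics/w0.png');h=cv2.cvtColor(w,cv2.COLOR_BGR2HSV)
bl=cv2.inRange(h,(105,150,40),(125,255,255)); wh=cv2.inRange(h,(0,0,185),(180,60,255))
o=get_obs(); print(o['tool_rot'])
def runs(m,r):
    x=np.flatnonzero(np.diff(np.r_[0,(m[r,240:430]>0).astype(int),0])); return (x+240).tolist()
for r in (70,80,90,100): print(r,'blue',runs(bl,r))
for r in (130,160,190,220,245): print(r,'white',runs(wh,r))
for nm,p,z in (('Lprong end',(314,115),.038),('Rprong end',(369,107),.038),('notch end',(337,55),.038),('bed end L',(320,277),.03),('bed end R',(392,268),.03)): print(nm,ray('wrist',[p],z,o).round(4))
```

```text
orange top [ 0.5309 -0.2498  0.08  ] edges [19. 48. 23. 54.] yaw 176.3
orange head [ 0.5285 -0.252   0.009 ] edges [23. 53. 23. 54.] yaw 167.0
orange [[ 0.53  -0.252  0.066]]
black [[ 0.427 -0.301  0.066]]
green [[ 0.636 -0.284  0.066]]
y1 [[ 0.544 -0.353  0.066]]
y2 [[ 0.446 -0.194  0.066]]
y3 [[ 0.595 -0.175  0.066]]
y2 foot [ 0.4455 -0.1935  0.009 ] edges [29. 56. 28. 56.] yaw 172.0
y3 foot [ 0.5944 -0.1737  0.009 ] edges [26. 52. 26. 56.] yaw 139.7
[[-6.59141840e-06  9.99999367e-01 -1.12506256e-03]
 [ 9.99999991e-01  6.74457187e-06  1.36125112e-04]
 [ 1.36132614e-04 -1.12506165e-03 -9.99999358e-01]]
70 blue [294, 324, 351, 381]
80 blue [295, 325, 352, 381]
90 blue [296, 325, 353, 382]
100 blue [298, 326, 354, 383]
130 white [281, 290, 292, 340, 363, 394, 395, 405]
160 white [285, 295, 296, 331, 332, 351, 366, 396, 397, 407]
190 white [290, 300, 301, 331, 333, 334, 335, 353, 369, 398, 399, 408]
220 white [295, 304, 305, 347, 350, 358, 371, 400, 401, 410]
245 white [299, 308, 309, 340, 341, 348, 352, 360, 374, 401, 403, 411]
Lprong end [[0.5535 0.0656 0.038 ]]
Rprong end [[0.606 0.073 0.038]]
notch end [[0.5733 0.1189 0.038 ]]
bed end L [[ 0.5653 -0.1126  0.03  ]]
bed end R [[ 0.6461 -0.1013  0.03  ]]
```

Measured positions agree with the given sizes: the notch is about 50 mm deep and the slot heads 98° in world. Bolt is at about (0.529, -0.252) with yaw about 171°. Next I move to view it up close.

Emit:
arm_command(series=[{"xyz": [-6, 2.3, 0], "twist": [0, 0, 0], "jaw": 0.3}, {"xyz": [-6, 2.3, 0], "twist": [0, 0, 0], "jaw": 0.3}, {"xyz": [-6, 2.3, 0], "twist": [0, 0, 0], "jaw": 0.3}, {"xyz": [-6, 2.3, 0], "twist": [0, 0, 0], "jaw": 0.3}, {"xyz": [0, 0, 0], "twist": [0, 0, -10], "jaw": 0.3}, {"xyz": [0, 0, 0], "twist": [0, 0, -10], "jaw": 0.3}, {"xyz": [0, 0, 0], "twist": [0, 0, -10], "jaw": 0.3}, {"xyz": [0, 0, 0], "twist": [0, 0, -10], "jaw": 0.3}, {"xyz": [0, 0, 0], "twist": [0, 0, -10], "jaw": 0.3}, {"xyz": [0, 0, 0], "twist": [0, 0, -10], "jaw": 0.3}, {"xyz": [0, 0, 0], "twist": [0, 0, -10], "jaw": 0.3}, {"xyz": [0, 0, 0], "twist": [0, 0, -10], "jaw": 0.3}])

```text
time_s: 1.65
tool_pos: [0.6143, -0.2334, 0.2262]
tool_rot: [[-0.986, 0.168, -0.001], [0.168, 0.986, 0.0], [0.001, 0.0, -1.0]]
force: [0.1, -0.4, -0.3]
finger_gap: 0.0646
finger_force: 0.0
```

Run:
```python
from h import *
# seat from first wrist picture, start pose
o0=dict(tool_rot=np.array([[0,1,-.001125],[1,0,.000136],[.000136,-.001125,-1]]),tool_pos=[.525,0,.227])
R=lambda p,z:ray('wrist',p,z,o0)
m=R([(324.5,70),(351,70),(325,85),(352.5,85),(326.5,100),(354,100)],.038); print('notch',m.round(4).tolist())
mid=(m[::2]+m[1::2])/2; print('mid',mid.round(4).tolist())
l=R([(363,130),(366,160),(369,190),(371,220),(374,245)],.03); print('lipR',l.round(4).tolist()); v=np.polyfit(l[:,1],l[:,0],1); print('lip yaw',90-np.degrees(np.arctan(v[0])))
o=get_obs(); print(o['tool_pos'],o['joint_positions'],o['tool_rot'])
im=save('wrist','w1.png')
h=cv2.cvtColor(im,cv2.COLOR_RGB2HSV); M=cv2.inRange(h,(5,150,60),(15,255,255)); N,lb,st,c=cv2.connectedComponentsWithStats(M)
print([(st[i].tolist(),c[i].round(1)) for i in range(1,N) if st[i][4]>100])
```

```text
notch [[0.5611, 0.1064, 0.038], [0.5858, 0.1064, 0.038], [0.562, 0.0932, 0.038], [0.5879, 0.0932, 0.038], [0.5639, 0.0797, 0.038], [0.5901, 0.0797, 0.038]]
mid [[0.5734, 0.1064, 0.038], [0.575, 0.0932, 0.038], [0.577, 0.0797, 0.038]]
lipR [[0.6023, 0.0511, 0.03], [0.6074, 0.021, 0.03], [0.6127, -0.0107, 0.03], [0.6172, -0.0441, 0.03], [0.6226, -0.0733, 0.03]]
lip yaw 99.13055413179464
[ 0.61432879 -0.23335766  0.22621206] [-4.79570792e-01  5.94077672e-01  1.11417956e+00  5.40901931e-05
  1.43425070e+00 -1.88153671e+00] [[-9.85780389e-01  1.68036917e-01 -7.87296582e-04]
 [ 1.68036586e-01  9.85780647e-01  4.69846036e-04]
 [ 8.55053214e-04  3.30870377e-04 -9.99999580e-01]]
[([222, 61, 36, 71, 1901], array([240. ,  95.3]))]
```

View pics/w1.png

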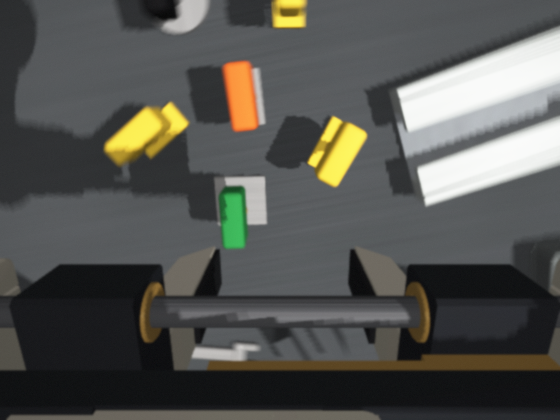

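Wrist view: orange bar centred at (240,95), 36×71 px and slightly tilted, with its steel head behind it. The green stud is at (233,215) and the bed is at upper right. Next is the bar's exact pose.

```bash
cat > bar.py <<'E'
from h import *
def bar(im,o):
    h=cv2.cvtColor(im,cv2.COLOR_RGB2HSV); M=cv2.inRange(h,(5,150,60),(15,255,255)); N,lb,st,c=cv2.connectedComponentsWithStats(M)
    i=max(range(1,N),key=lambda i:st[i][4]*(150<c[i][0]<400)*(c[i][1]<330)); p=np.argwhere(lb==i)[:,::-1]
    r=[]
    for z in(.08,.063):
        q=ray('wrist',p,z,o)[:,:2]*1000; (x,y),s,a=cv2.minAreaRect(q.astype(np.float32))
        if s[0]<s[1]: a+=90
        r.append((z,round(x,1),round(y,1),np.round(s,1).tolist(),round(a%180,1)))
    return r
if __name__=='__main__':
    o=get_obs(); im=camera('wrist')
    print(*bar(im,o),o['tool_pos'].round(4),sep='\n')
    T=np.array(o['tool_rot']);print('tool y yaw',np.degrees(np.arctan2(T[1,1],T[0,1])))
E
python3 bar.py
```

```text
(0.08, 526.5, -254.8, [23.2, 55.2], 175.1)
(0.063, 525.9, -256.7, [24.5, 58.3], 175.1)
[ 0.6144 -0.2334  0.2262]
tool y yaw 80.72684195669817
```

Emit:
arm_command(series=[{"xyz": [2.2, -1.6, 3.8], "twist": [0, 0, 0], "jaw": 0.3}, {"xyz": [2.1, -1.6, 3.8], "twist": [0, 0, 0], "jaw": 0.3}, {"xyz": [0, 0, 0], "twist": [0, 0, -4.4], "jaw": 0.3}, {"xyz": [0, 0, 0], "twist": [0, 0, 0], "jaw": 0.3}])

```text
time_s: 2.25
tool_pos: [0.5664, -0.2576, 0.1504]
tool_rot: [[-0.995, 0.102, -0.0], [0.102, 0.995, 0.0], [0.0, 0.0, -1.0]]
force: [0.7, -0.8, 0.6]
finger_gap: 0.0646
finger_force: 0.0
```

```bash
python3 bar.py
```

```text
(0.08, 525.7, -256.0, [21.7, 55.2], 175.9)
(0.063, 528.4, -256.4, [23.3, 59.3], 175.9)
[ 0.5664 -0.2576  0.1504]
tool y yaw 84.16041606772913
```

Emit:
arm_command(series=[{"xyz": [4.0, -0.25, 0], "twist": [0, 0, 0], "jaw": 0.3}, {"xyz": [0, 0, 2], "twist": [0, 0, -1.8], "jaw": 0.3}, {"xyz": [0, 0, 3], "twist": [0, 0, 0], "jaw": 0.3}, {"xyz": [0, 0, 3], "twist": [0, 0, 0], "jaw": 0.3}, {"xyz": [0, 0, 2.5], "twist": [0, 0, 0], "jaw": 0.3}, {"xyz": [0, 0, 0], "twist": [0, 0, 0], "jaw": 0.3}, {"xyz": [0, 0, 0], "twist": [0, 0, 0], "jaw": 1}, {"xyz": [0, 0, 0], "twist": [0, 0, 0], "jaw": 1}, {"xyz": [0, 0, 0], "twist": [0, 0, 0], "jaw": 1}, {"xyz": [0, 0, 0], "twist": [0, 0, 0], "jaw": 1}, {"xyz": [0, 0, 0], "twist": [0, 0, 0], "jaw": 1}])

```text
time_s: 3.68
tool_pos: [0.5266, -0.256, 0.0459]
tool_rot: [[-0.998, 0.066, 0.0], [0.066, 0.998, -0.0], [-0.0, -0.0, -1.0]]
force: [0.9, -0.1, 1.0]
finger_gap: 0.0218
finger_force: 30.0
```

Emit:
arm_command(series=[{"xyz": [0, 0, -5], "twist": [0, 0, 0], "jaw": 1}, {"xyz": [0, 0, -5], "twist": [0, 0, 0], "jaw": 1}, {"xyz": [-0.9, 5.2, 0], "twist": [0, 0, 0], "jaw": 1}, {"xyz": [-0.9, 5.2, 0], "twist": [0, 0, 0], "jaw": 1}, {"xyz": [-0.9, 5.2, 0], "twist": [0, 0, 0], "jaw": 1}, {"xyz": [-0.9, 5.2, 0], "twist": [0, 0, 0], "jaw": 1}, {"xyz": [-1, 5.2, 0], "twist": [0, 0, 0], "jaw": 1}])

```text
time_s: 4.55
tool_pos: [0.5896, 0.002, 0.1454]
tool_rot: [[-0.998, 0.066, -0.001], [0.066, 0.998, -0.0], [0.001, -0.0, -1.0]]
force: [1.8, 0.3, -2.7]
finger_gap: 0.0219
finger_force: 30.0
```

Emit:
arm_command(series=[{"xyz": [0, 0, 0], "twist": [0, 0, 9.7], "jaw": 1}, {"xyz": [0, 0, 0], "twist": [0, 0, 9.7], "jaw": 1}, {"xyz": [0, 0, 0], "twist": [0, 0, 9.7], "jaw": 1}, {"xyz": [0, 0, 0], "twist": [0, 0, 9.7], "jaw": 1}, {"xyz": [0, 0, 0], "twist": [0, 0, 9.7], "jaw": 1}, {"xyz": [0, 0, 0], "twist": [0, 0, 9.7], "jaw": 1}, {"xyz": [0, 0, 0], "twist": [0, 0, 9.7], "jaw": 1}, {"xyz": [0, 0, 0], "twist": [0, 0, 9.7], "jaw": 1}, {"xyz": [0, 0, 0], "twist": [0, 0, 0], "jaw": 1}])

```text
time_s: 5.68
tool_pos: [0.5894, 0.0003, 0.1453]
tool_rot: [[-0.151, 0.989, -0.001], [0.989, 0.151, 0.0], [0.0, -0.001, -1.0]]
force: [-0.2, -0.1, -1.4]
finger_gap: 0.0218
finger_force: 30.0
```

Run:
```python
from h import *
o=get_obs(); print(o['tool_pos'],o['tool_rot'],o['joint_positions'].round(2))
T=np.array(o['tool_rot']);print('tool x yaw',np.degrees(np.arctan2(T[1,0],T[0,0])))
im=save('wrist','w2.png'); s=save('side','d2.png')
S=np.array([.575,.099]); d=np.array([-.148,.989])
for y in(-.03,.02): print(proj('wrist',[np.r_[S+y*d,.038]],o).round(0), proj('side',[np.r_[S+y*d,.038]]).round(0))
cv2.imwrite('pics/wd2.png',np.hstack([cv2.resize(im,(400,300)),cv2.resize(s[100:415,100:380],(400,450))[:300]])[:,:,::-1])
```

```text
[5.89361998e-01 3.31145523e-04 1.45319134e-01] [[-1.50969364e-01  9.88538018e-01 -9.15883868e-04]
 [ 9.88538422e-01  1.50969482e-01  6.03832370e-05]
 [ 1.97961639e-04 -8.96270375e-04 -9.99999579e-01]] [-0.13  0.53  1.46 -0.    1.16 -0.28]
tool x yaw 98.68310698358461
[[285. 113.]] [[238. 283.]]
[[285.  39.]] [[238. 309.]]
```

View pics/w2.png

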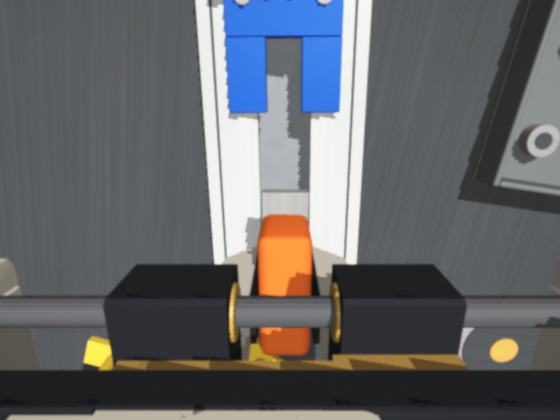

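Wrist view: bar and head (cols 261–309) are centred at col 285 over the slot mouth (259–311), and the notch (266–302) is dead ahead. Prong ends are at row 112, as predicted. Lowering now.

Emit:
arm_command(series=[{"xyz": [0, 0, 3], "twist": [0, 0, 0], "jaw": 1}, {"xyz": [0, 0, 2.5], "twist": [0, 0, 0], "jaw": 1}, {"xyz": [0, 0, 1.2], "twist": [0, 0, 0], "jaw": 1}, {"xyz": [0, 0, 1], "twist": [0, 0, 0], "jaw": 1}, {"xyz": [0, 0, 1], "twist": [0, 0, 0], "jaw": 1}, {"xyz": [0, 0, 0.5], "twist": [0, 0, 0], "jaw": 1}, {"xyz": [0, 0, 0], "twist": [0, 0, 0], "jaw": 1}])

```text
time_s: 6.65
tool_pos: [0.5896, 0.0003, 0.0536]
tool_rot: [[-0.15, 0.989, -0.0], [0.989, 0.15, 0.0], [0.0, -0.0, -1.0]]
force: [-0.3, 0.1, -1.5]
finger_gap: 0.0219
finger_force: 30.0
```

Emit:
arm_command(series=[{"xyz": [0, 0, 0], "twist": [0, 0, 0], "jaw": 1}, {"xyz": [2, 0, 0], "twist": [0, 0, 0], "jaw": 1}, {"xyz": [2, 0, 0], "twist": [0, 0, 0], "jaw": 1}, {"xyz": [2, 0, 0], "twist": [0, 0, 0], "jaw": 1}, {"xyz": [1.5, 0, 0], "twist": [0, 0, 0], "jaw": 1}, {"xyz": [1.2, 0, 0], "twist": [0, 0, 0], "jaw": 1}, {"xyz": [1, 0, 0], "twist": [0, 0, 0], "jaw": 1}, {"xyz": [0, 0, 0], "twist": [0, 0, 0], "jaw": 1}, {"xyz": [0, 0, 0], "twist": [0, 0, 0], "jaw": 1}])

```text
time_s: 7.78
tool_pos: [0.5753, 0.0959, 0.0537]
tool_rot: [[-0.149, 0.989, 0.0], [0.989, 0.149, -0.0], [-0.0, 0.0, -1.0]]
force: [1.3, 0.1, -2.6]
finger_gap: 0.0221
finger_force: 30.0
```

Run:
```python
from h import *
save('wrist','w3.png'); s=save('side','d3.png')
print(get_obs()['force'],get_obs()['moment'],get_obs()['joint_positions'].round(2))
cv2.imwrite('pics/c3.png',cv2.resize(s[180:400,140:340],None,fx=2.7,fy=2.7,interpolation=cv2.INTER_CUBIC)[:,:,::-1])
```

```text
[ 0.34011258  0.35744352 -1.35271925] [ 0.04613552  0.00335921 -0.02557325] [ 0.03  0.63  1.57 -0.    0.94 -0.12]
```

View pics/c3.png

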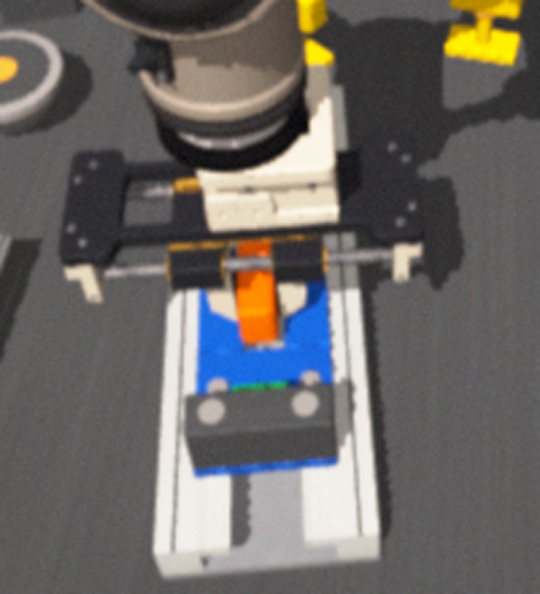

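Side crop: the bar (255,290) is along the slot, over the blue foot's notch, with no load. Now the quarter turn.

Emit:
arm_command(series=[{"xyz": [0, 0, 0], "twist": [0, 0, 9], "jaw": 1}, {"xyz": [0, 0, 0], "twist": [0, 0, 9], "jaw": 1}, {"xyz": [0, 0, 0], "twist": [0, 0, 9], "jaw": 1}, {"xyz": [0, 0, 0], "twist": [0, 0, 9], "jaw": 1}, {"xyz": [0, 0, 0], "twist": [0, 0, 9], "jaw": 1}, {"xyz": [0, 0, 0], "twist": [0, 0, 9], "jaw": 1}, {"xyz": [0, 0, 0], "twist": [0, 0, 9], "jaw": 1}, {"xyz": [0, 0, 0], "twist": [0, 0, 9], "jaw": 1}, {"xyz": [0, 0, 0], "twist": [0, 0, 9], "jaw": 1}, {"xyz": [0, 0, 0], "twist": [0, 0, 9], "jaw": 1}, {"xyz": [0, 0, 0.15], "twist": [0, 0, 0], "jaw": 1}, {"xyz": [0, 0, 0], "twist": [0, 0, 0], "jaw": 1}])

```text
time_s: 9.38
tool_pos: [0.5751, 0.096, 0.052]
tool_rot: [[0.988, 0.152, -0.0], [0.152, -0.988, -0.0], [-0.0, -0.0, -1.0]]
force: [1.0, 0.9, -2.2]
finger_gap: 0.022
finger_force: 30.0
```

Emit:
arm_command(series=[{"xyz": [0, 0, 0], "twist": [0, 0, 0], "jaw": 0.55}, {"xyz": [0, 0, 0], "twist": [0, 0, 0], "jaw": 0.55}, {"xyz": [0, 0, 0], "twist": [0, 0, 0], "jaw": 0.55}, {"xyz": [0, 0, 0], "twist": [0, 0, 0], "jaw": 0.55}, {"xyz": [0, 0, -2], "twist": [0, 0, 0], "jaw": 0.55}, {"xyz": [0, 0, -4], "twist": [0, 0, 0], "jaw": 0.55}, {"xyz": [0, 0, -5], "twist": [0, 0, 0], "jaw": 0.55}, {"xyz": [-4, 0, -5], "twist": [0, 0, 0], "jaw": 0.55}, {"xyz": [-4, 0, 0], "twist": [0, 0, 0], "jaw": 0.55}, {"xyz": [0, 0, 0], "twist": [0, 0, 0], "jaw": 0.55}])

```text
time_s: 10.62
tool_pos: [0.4949, 0.0844, 0.2119]
tool_rot: [[0.989, 0.15, 0.0], [0.15, -0.989, -0.0], [0.0, 0.0, -1.0]]
force: [0.7, 0.5, 0.0]
finger_gap: 0.0414
finger_force: 0.0
```

Run:
```python
from h import *
from bar import bar
o=get_obs(); im=save('wrist','w4.png'); s=save('side','d4.png')
print(bar(im,o)); 
cv2.imwrite('pics/c4.png',np.hstack([cv2.resize(s[180:400,140:340],(400,440)),cv2.resize(im[:,80:480],(400,440))])[:,:,::-1])
```

```text
[(0.08, 577.1, 95.2, [54.7, 21.0], 9.2), (0.063, 577.3, 95.3, [57.9, 22.2], 9.2)]
```

View pics/c4.png

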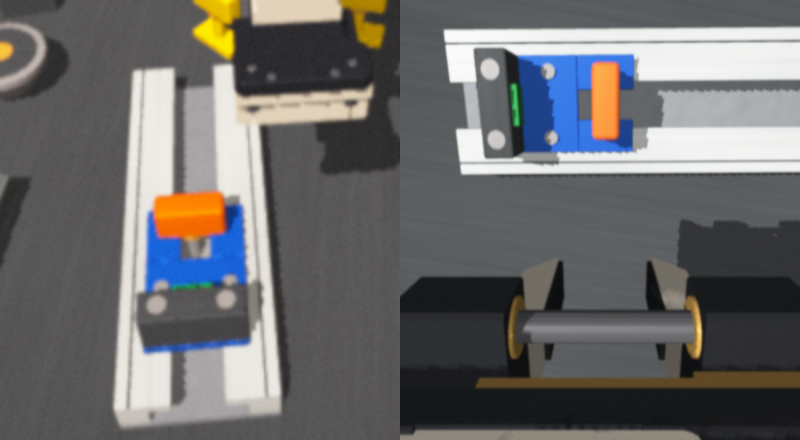

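The bar stands upright and square across the slot: yaw is 9.2° against 8.5°, about 4 mm from the measured seat, and the gripper is clear of it.

```bash
python3 -c "
from station import *
print(sign_off())"
```

```text
the job is handed in; nothing more can be done
None
```

The T-bolt was lowered into the slot, slid into the notch, turned a quarter turn across the slot and released upright at about 10.6 s; the job is handed in, but sign-off returned no verdict.

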